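# Wedge the sharpening plate tight in its sloping holder

## Robot

A 6-joint arm with a two-finger parallel gripper is mounted at the origin on the work surface; the furniture and walls round the work are solid. World frame = base frame: x ahead of the robot, y to its left, z up, the work surface at z = 0. Lengths are in m, angles in degrees, forces in N, time in s.
With the tool pointing down it reaches from about 0.4 to 0.825 m from the base axis. Payload 7 kg.
Tool frame: the origin (TCP) lies between the finger pads; the fingertips stand 22 mm ahead of it and the grasp point (between the pads) lies 3 mm ahead of it; z points along the fingers, y is the line along which they close (so a half turn about z gives the same grasp; the last joint's range is limited). The gripper opens to 88 mm and grips with 3 to 60 N. Pads are 19 mm wide; open, the fingers measure 130 mm over their backs; the gripper's body (78 mm by 193 mm) begins 47 mm behind the grasp point.
Start: joints at [-51.56, 20.546, 0.682, 0, -70.136, -16.507], TCP at [0.252, -0.626, 0.219] pointing down, gripper open.
Joint ranges: [-176.03, 176.03], [-82.01, 121.73], [-58.28, 71.71], [-173.87, 95.51], [-174.79, -0.11], [-173.66, 173.66]. Speed limits (degrees/s): [136.94, 136.94, 172.46, 180, 180, 180].

## Interface

Orientations are given as [roll, pitch, yaw] about the fixed x, y, z axes, in that order (R = Rz(yaw) Ry(pitch) Rx(roll)).
In Python, from plant import r, vision gives the robot as it stands.
- The arm moves only by the shell command python3 -m pendant 'ROWS' [FORCE]. ROWS is JSON, a list that holds one entry, the list of rows, each a list of 7 numbers: the shift along the tool's x, y, z scaled (see below), then the turn, a rotation vector about the tool's x, y, z scaled (see below), then the opening, from -1 (shut) to 1 (fully open). In form: [[[x, y, z, wx, wy, wz, fingers], ...]]. A call has exactly 8 rows; each row shifts and turns the commanded pose from where the row before left it, along the tool's axes as they then stand; what a row does not reach is not made up. The controller multiplies each number of a shift by 20 mm and each number of a turn by 4 degrees. A row lasts 1/10 s, in which the tool goes at most 50 mm and 8.59 degrees, less where a joint would pass 70% of its speed; a pose out of reach is approached as far as the arm can. A call with a number of a shift or a turn outside -1 to 1 is refused whole. A call with a gripper value outside its range is refused whole. The fingers move at their own pace and stop on an object; FORCE is the grip in N (left out, the last holds). Time passes only in rows, so rows that do not move let the fingers close, or fill a call up. It gives the time, the measured TCP pose, the force, the opening and the grip force at its end, in the units of the state.
- r.get_state(): the state, without advancing time (a new reading comes with each control period).
- vision.capture(name): name is "scene" or "top" or "wrist"; returns a dict with "frame" (400x640x3 uint8, blue, green, red), "depth" (400x640 float32, m along the optical axis (not along the pixel's ray), 0 where there is no reading), "camera_matrix" (3x3 intrinsics, pixels), "extrinsics" (4x4, takes a point from world to camera coordinates); the wrist camera has in their place "hand_eye" (4x4, takes a point from camera to tool coordinates, whose origin is the TCP and whose axes are the flange's). Camera axes: x right, y up, looking along -z (the intrinsics and any distortion apply to the point x, -y, -z); pixel columns grow to the right and rows downward; lengths in m; the calibration is good to about 2 mm. A picture is of the moment at which its call begins: read the wrist's pose just before it.
- r.close_job(): hands the job in; it is judged then, once.
The state is a dict: "time_s": time; "joints": joint angles; "qd": joint speeds; "joint_torque": joint torques, N m; "tcp_pos": TCP position; "eef_rot": TCP orientation; "contact_force": force on the tool from outside, world axes, zero at the start; "moment": the same for the moment, N m; "gripper_width": finger opening in m; "gripper_force": force on a finger pad.
Only numpy, scipy, OpenCV 4.12 (cv2) and the standard library are available. Lean on these libraries where they do the work, as an engineer would, in place of code of your own. Each camera call takes 0.05 s, during which the arm holds its last target. There are 200 camera calls.

## Task

Take the loose wooden wedge and slide it, thin end first and straight face to the plate, from the right into the gap between the upper end of the diamond sharpening plate and the angled cheek of the sloping holder. Push it along until you feel it bind, then press it firmly home by hand, without forcing it, so that it stays tight and keeps the plate gripped against its lower stop when you let go.

Things in the scene. Friction and masses are not known exactly. Their poses are not given: they have to be found in the camera images.
- holder_bed: Bed of the wooden holder, fixed, rising 25 degrees away from the robot. Origin: on the bed's surface, mid-width, at the face of the low stop (10 high) under the plate's lower end. x up the slope, y left across it, z square out of the bed. Bed y -75 to 75, x -30 to 282. The plate lies at x 0 to 200; side lips 8 high at y 42 to 52 either side, x 1 to 166.
- gap_mouth (a point): Wide right-hand mouth of the gap between plate and cheek, on the bed's surface, at x 212, y -48 in the bed's frame. Cheek: wooden bar 100 long (y -50 to 50), 34 wide, 20 high, two wing nuts up to 38 above the bed. Its near face is 1 in 7 askew, so the gap narrows from about 25 at y -48 to about 12 at y +48.
- gap_end (a point): Narrow left-hand end of the gap, on the bed's surface, at x 206, y 48 in the bed's frame. The cheek is bolted through slots and may sit up to 2.5 mm nearer or farther than drawn, which this point does not show; so the wedge binds with its thin end anywhere from y 18 to y 58: found only by feel.
- diamond_plate: Grey diamond sharpening plate 75 x 200 x 15, 0.35 kg, loose on the bed against the low stop. Origin: centre of its underside; z out of its face; its long axis y points up the slope. The upper end, on which the wedge bears, is at y = +100 in this frame.
- wedge: Plain light wooden wedge 120 long, 26 high, 30 wide at the thick and 13 at the thin end, 0.07 kg, lying flat on the bench right of the holder. Origin: on its underside at mid-length; x to the thin end, z up. Straight face at y = +10; tapered face from y = -20 (thick end) to y = -3 (thin end). In the holder its x points along the bed's +y, straight face to the plate.
- wedge_butt (a point): Centre of the wedge's thick end face (30 x 26). Once the wedge is home, 12 to 55 mm of the thick end stands out to the right of the cheek.
- wedge_tip (a point): Centre of the wedge's thin end face (13 x 26).
- chisel_a: Chisel with blue handle, 262 long, 30 high, lying on the bench left of the holder; origin under its middle. Leave it alone.
- chisel_b: Chisel with blue handle, 272 long, 30 high, lying farther left; origin under its middle. Leave it alone.
- small_plane: Small black block plane 98 x 29 x 28, on the bench at the back right; origin under its middle. Leave it alone.

How it is judged (in metres and radians):
At the end, for the whole second after the job is handed in: The wedge lies flat in the gap, thin end to the left, let go and at rest, and still presses on the plate and on the holder with more than 4 N each; the plate lies flat and square on the bed with its lower end against the stop (within 4 mm) (contact force between wedge and diamond_plate above 4 N and contact force between wedge and holder_bed above 4 N and angle between the z axis of wedge and the z axis of holder_bed, either way round below 0.1 rad and angle between the x axis of wedge and the y axis of holder_bed, either way round below 0.12 rad and z of wedge in the frame of holder_bed between -0.004 and 0.006 m and y of wedge_tip in the frame of holder_bed between 0 and 0.085 m and angle between the z axis of diamond_plate and the z axis of holder_bed, either way round below 0.05 rad and angle between the y axis of diamond_plate and the x axis of holder_bed, either way round below 0.08 rad and x of diamond_plate in the frame of holder_bed between 0.096 and 0.104 m and z of diamond_plate in the frame of holder_bed below 0.005 m and linear speed of each of wedge, diamond_plate below 0.01 m/s); the robot touches nothing.
It fails at once if the wedge is forced: it presses on the plate with more than 60 N (contact force between wedge and diamond_plate above 60 N).
It fails at once if the nearer chisel is moved more than 25 mm (distance of chisel_a from where it was at the start of the episode above 0.025 m).
It fails at once if the farther chisel is moved more than 25 mm (distance of chisel_b from where it was at the start of the episode above 0.025 m).
It fails at once if the small plane is moved more than 25 mm (distance of small_plane from where it was at the start of the episode above 0.025 m).
It also fails if it takes over 48 s, if anything falls off the work surface, if the arm or the gripper's body presses on something with over 40 N, if the wrist force passes 120 N, or if a joint passes its speed limit or range.

## Working session

There is one attempt and no reset: what is moved stays moved. The work goes in short steps, Python scripts to look and compute and a shell command to move; the robot and the scene stay as the last step left them, time stands still between calls to the robot, and variables do not carry over. Pictures are saved under pics/ and viewed, at most 10 in all, crops included, and the job is handed in when it is done.

```bash
ls; mkdir -p pics; python3 - <<'E'
from plant import r, vision
import cv2,numpy as np
for n in ("scene","top"):
    c=vision.capture(n); cv2.imwrite(f"pics/{n}0.png",c["frame"]); np.savez(f"{n}0.npz",**{k:v for k,v in c.items()})
    print(c["camera_matrix"].tolist(), c["extrinsics"].round(3).tolist(), c.keys())
s=r.get_state();print(s)
E
```

```text
pics
[[492.2262999302763, 0.0, 319.55707522187174], [0.0, 492.2262999302763, 202.5640214983332], [0.0, 0.0, 1.0]] [[-0.859, -0.511, -0.006, 0.463], [0.236, -0.408, 0.882, -0.211], [-0.453, 0.756, 0.471, -0.974], [0.0, 0.0, 0.0, 1.0]] dict_keys(['frame', 'depth', 'camera_matrix', 'extrinsics'])
[[464.1597108908632, 0.0, 319.02816678881806], [0.0, 464.1597108908632, 198.41924018046603], [0.0, 0.0, 1.0]] [[-0.029, -1.0, 0.002, 0.016], [0.997, -0.029, 0.073, -0.521], [-0.073, 0.004, 0.997, -1.124], [0.0, 0.0, 0.0, 1.0]] dict_keys(['frame', 'depth', 'camera_matrix', 'extrinsics'])
{'time_s': 0.1, 'joints': array([-5.15614531e+01,  2.05885545e+01,  6.38001907e-01, -1.56077551e-02,
       -7.01355709e+01, -1.65078142e+01]), 'qd': array([-0.03149078, -0.10126739,  0.19167562,  0.19246646,  0.00020121,
        0.0915068 ]), 'joint_torque': array([-1.37335312e-03, -5.84163773e+01,  2.93752527e+01,  7.01563731e+00,
        1.01643489e-02, -5.65713526e-05]), 'tcp_pos': array([ 0.251905  , -0.62574871,  0.21840151]), 'eef_rot': array([ 1.79913257e+02, -1.04054810e-02, -1.58074574e+02]), 'contact_force': array([-0.64846095, -0.10979576,  0.26694582]), 'moment': array([0.01200768, 0.00452595, 0.05925766]), 'gripper_force': 0.0, 'gripper_width': 0.08709048408146887}
```

View pics/top0.png

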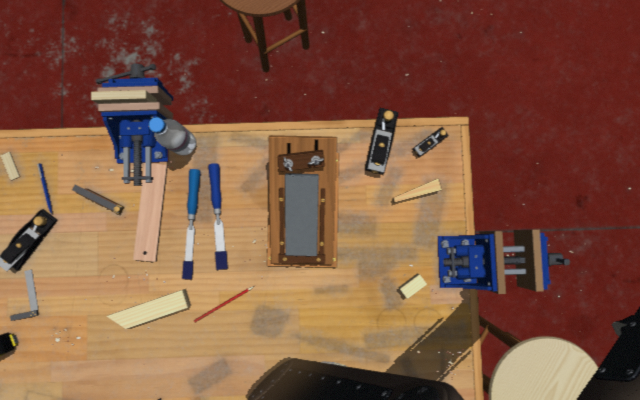

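View pics/scene0.png

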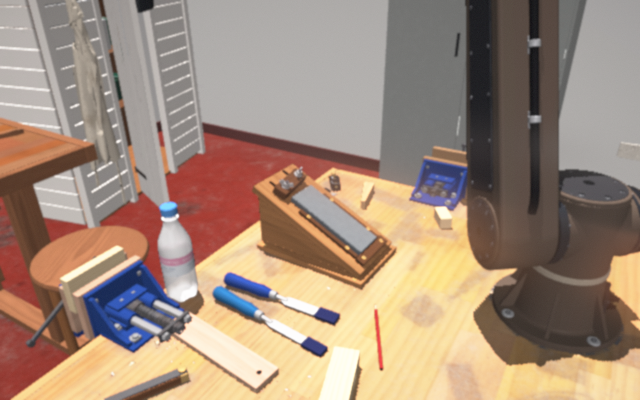

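The top view shows the wedge at about (416,191), with its thin end left at (392,202) and thick end at (440,186). The holder spans x 268–337, y 137–267, and the cheek is at (301,161). I'll enlarge both.

```bash
cat > h.py <<'E'
import numpy as np,cv2
from scipy.spatial.transform import Rotation as R
def load(n):
    return dict(np.load(n))
def pts(c,uv,z=None):
    """pixel -> world; depth from image, or plane world-z if z given"""
    K=c["camera_matrix"];E=c["extrinsics"];Ei=np.linalg.inv(E);out=[]
    for i,(u,v) in enumerate(uv):
        d=np.array([(u-K[0,2])/K[0,0],-(v-K[1,2])/K[1,1],-1.])
        if z is None: s=c["depth"][int(round(v)),int(round(u))]
        else: s=(z-Ei[2,3])/(Ei[:3,:3]@d)[2]
        out.append(Ei[:3,:3]@(d*s)+Ei[:3,3])
    return np.array(out)
E
python3 - <<'E'
from h import *
c=load("top0.npz");f=c["frame"]
a=cv2.resize(f[130:272,262:342],None,fx=4,fy=4,interpolation=2)
b=cv2.resize(f[172:210,385:447],None,fx=7,fy=7,interpolation=2)
H=max(a.shape[0],b.shape[0]);im=np.zeros((H,a.shape[1]+b.shape[1],3),np.uint8)
im[:a.shape[0],:a.shape[1]]=a;im[:b.shape[0],a.shape[1]:]=b
cv2.imwrite("pics/crop1.png",im);print(im.shape,a.shape)
# depth-based: points on wedge & bed
v,u=np.mgrid[172:210,385:447];P=pts(c,np.c_[u.ravel(),v.ravel()])
m=(P[:,2]>.013)&(P[:,2]<.04);Q=P[m];print(len(Q),np.median(Q[:,2]),np.median(P[~m][:,2]))
rect=cv2.minAreaRect(Q[:,:2].astype(np.float32));print(rect,cv2.boxPoints(rect).tolist())
v,u=np.mgrid[180:250,288:316];P=pts(c,np.c_[u.ravel(),v.ravel()])
A=np.c_[P[:,:2],np.ones(len(P))];k=np.linalg.lstsq(A,P[:,2],rcond=None)[0];print("plate plane",k,np.std(A@k-P[:,2]),P.min(0),P.max(0))
n=np.array([-k[0],-k[1],1]);n/=np.linalg.norm(n);print(n,np.degrees(np.arccos(n[2])))
E
```

```text
(568, 754, 3) (568, 320, 3)
433 0.025786395849994648 0.0002846571266321707
((0.5332076549530029, -0.24052323400974274), (0.028504783287644386, 0.12162552773952484), 14.32812213897705) [[0.5043489336967468, -0.18512919545173645], [0.5344482064247131, -0.3029714822769165], [0.562066376209259, -0.295917272567749], [0.5319671034812927, -0.17807498574256897]]
plate plane [ 0.41336534 -0.27335525 -0.08362869] 0.0483946408305597 [0.39904264 0.00497969 0.06029284] [0.55554963 0.07712758 1.15939345]
[-0.37037853  0.24492841  0.89600771] 26.361838056151704
```

View pics/crop1.png

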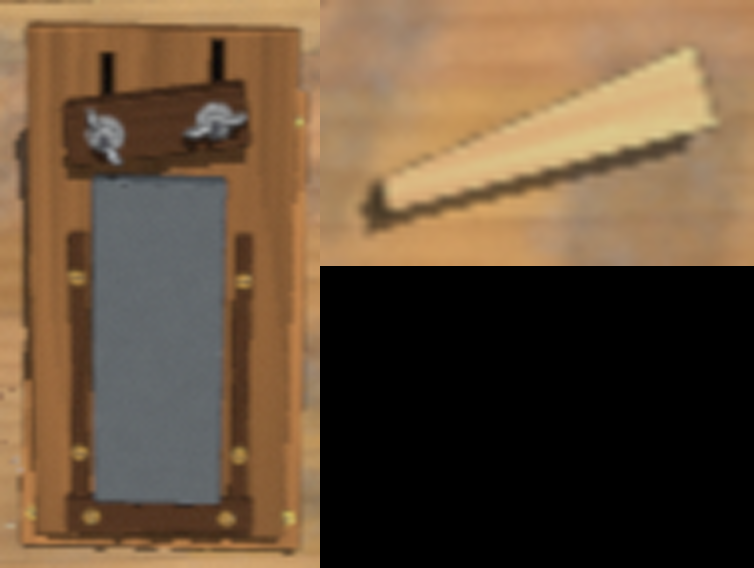

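The enlarged crops show the plate corners at about (92,178), (226,180), (221,502) and (92,501). The wedge's thick end is at (694,48) and (717,123), its thin end at (385,180) and (393,212). Its straight face is already towards the robot, so it doesn't need flipping.

```bash
python3 - <<'E'
from h import *
c=load("top0.npz")
full=lambda L,s,ox,oy,o=0:[((x-o+.5)/s-.5+ox,(y+.5)/s-.5+oy) for x,y in L]
w=full([(694,48),(717,123),(393,212),(385,180)],7,385,172,320)
W=pts(c,w,.026);print("wedge",W.round(4).tolist(),[np.linalg.norm(W[i]-W[(i+1)%4]).round(4) for i in range(4)])
# model fit 2D (top corners in wedge frame): thick tapered, thick straight, thin straight, thin tapered
M=np.array([[-.06,-.02],[-.06,.01],[.06,.01],[.06,-.003]]);D=W[:,:2]
mc=M.mean(0);dc=D.mean(0);H=(M-mc).T@(D-dc);a=np.arctan2(H[0,1]-H[1,0],H[0,0]+H[1,1])
Rm=np.array([[np.cos(a),-np.sin(a)],[np.sin(a),np.cos(a)]]);t=dc-Rm@mc;print("wedge pose",t,np.degrees(a),(M@Rm.T+t-D).round(4).tolist())
# plate plane, robust
v,u=np.mgrid[180:250,288:316];P=pts(c,np.c_[u.ravel(),v.ravel()])
for _ in range(5):
    A=np.c_[P[:,:2],np.ones(len(P))];k=np.linalg.lstsq(A,P[:,2],rcond=None)[0];e=abs(A@k-P[:,2]);P=P[e<max(.003,2*np.median(e))]
n=np.array([-k[0],-k[1],1]);n/=np.linalg.norm(n);print("plane",k,n,np.degrees(np.arccos(n[2])),len(P))
def onplane(uv):
    K=c["camera_matrix"];Ei=np.linalg.inv(c["extrinsics"]);o=Ei[:3,3];r=[]
    for q,vv in uv:
        d=Ei[:3,:3]@np.array([(q-K[0,2])/K[0,0],-(vv-K[1,2])/K[1,1],-1]);s=(k[2]-(o[2]-k[:2]@o[:2]))/(d[2]-k[:2]@d[:2]);r.append(o+d*s)
    return np.array(r)
p=onplane(full([(92,178),(226,180),(221,502),(92,501)],4,262,130));print("plate",p.round(4).tolist(),[np.linalg.norm(p[i]-p[(i+1)%4]).round(4) for i in range(4)])
E
```

```text
wedge [[0.5614, -0.2932, 0.026], [0.5347, -0.2999, 0.026], [0.5068, -0.1851, 0.026], [0.5181, -0.1828, 0.026]] [np.float64(0.0275), np.float64(0.1182), np.float64(0.0115), np.float64(0.1186)]
wedge pose [ 0.52952049 -0.24042793] 103.51718997856125 [[0.0016, -0.0009], [-0.0009, -0.0012], [-0.001, 0.0007], [0.0003, 0.0014]]
plane [ 0.4621533  -0.04744726 -0.11843917] [-0.41912966  0.04303021  0.90690613] 24.91875704108702 1495
plate [[0.5682, 0.0754, 0.1406], [0.5647, 0.0014, 0.1425], [0.3844, 0.0096, 0.0588], [0.3871, 0.0857, 0.0564]] [np.float64(0.074), np.float64(0.1989), np.float64(0.0762), np.float64(0.1999)]
```

```bash
cat >> h.py <<'E'
def delta(s,pos,Rt):
    """turn (tool rotvec, in 4-deg units) and then shift in final tool axes (20mm units)"""
    R0=R.from_euler('xyz',s["eef_rot"],degrees=True)
    t=np.degrees((R0.inv()*Rt).as_rotvec())/4; d=Rt.inv().apply(np.array(pos)-s["tcp_pos"])/.02
    print("turn",t.round(3),"shift",d.round(3))
E
python3 -m pendant '[[[0,0,0,0,0,-1,1],[0,0,0,0,0,-1,1],[0,0,0,0,0,-1,1],[0,0,0,0,0,-1,1],[0,0,0,0,0,-1,1],[0,0,0,0,0,-1,1],[0,0,0,0,0,-1,1],[0,0,0,0,0,-1,1]]]'
python3 -m pendant '[[[0,0,0,0,0,-1,1],[0,0,0,0,0,-1,1],[0,0,0,0,0,-1,1],[0,0,0,0,0,-1,1],[0,0,0,0,0,-1,1],[0,0,0,0,0,-1,1],[0,0,0,0,0,-1,1],[0,0,0,0,0,-1,1]]]'
python3 - <<'E'
from h import *
from plant import r
s=r.get_state();print(s["tcp_pos"],s["eef_rot"],s["joints"])
a=np.radians(103.5);t=np.array([.5295,-.2404]);x=np.array([np.cos(a),np.sin(a)]);y=np.array([-x[1],x[0]])
g=t+x*-.045+y*-.004   # 15 mm from butt, mid-width
print(g);delta(s,[*g,.13],R.from_euler('xyz',[180,0,-76.5],degrees=True))
E
```

```text
time_s: 0.9
tcp_pos: [0.252, -0.6259, 0.2187]
eef_rot: [180.0, 0.0, -125.9]
contact_force: [0.0, -0.4, 0.2]
gripper_width: 0.0873
gripper_force: 0.0
time_s: 1.7
tcp_pos: [0.252, -0.6258, 0.2187]
eef_rot: [180.0, 0.1, -93.9]
contact_force: [-0.5, -0.3, -0.2]
gripper_width: 0.0878
gripper_force: 0.0
[ 0.25197314 -0.62583034  0.2187041 ] [ 1.79969052e+02  5.13295375e-02 -9.39044622e+01] [-5.15594467e+01  2.05711727e+01  6.50688252e-01 -1.24413697e-02
 -7.01383003e+01  4.76592314e+01]
[ 0.54389452 -0.28322286]
turn [ 0.006  0.014 -4.351] shift [-13.25  -18.192   4.435]
```

```bash
python3 -m pendant '[[[0,0,0,0,0,-0.9,1],[0,0,0,0,0,-0.9,1],[0,0,0,0,0,-0.9,1],[0,0,0,0,0,-0.8,1],[0,0,0,0,0,-0.85,1],[-0.7,-1,0.2,0,0,0,1],[-0.7,-1,0.2,0,0,0,1],[-0.7,-1,0.2,0,0,0,1]]]'
python3 -m pendant '[[[-0.7,-1,0.2,0,0,0,1],[-0.7,-1,0.2,0,0,0,1],[-0.7,-1,0.2,0,0,0,1],[-0.7,-1,0.2,0,0,0,1],[-0.7,-1,0.2,0,0,0,1],[-0.7,-1,0.2,0,0,0,1],[-0.7,-1,0.2,0,0,0,1],[-0.7,-1,0.2,0,0,0,1]]]'
python3 -m pendant '[[[-0.8,-1,0,0,0,0,1],[-0.8,-1,0,0,0,0,1],[-0.8,-1,0,0,0,0,1],[-0.8,-1,0,0,0,0,1],[-0.8,-1,0,0,0,0,1],[-0.8,-1,0,0,0,0,1],[-0.7,-1,0,0,0,0,1],[0,0,0,0,0,0,1]]]'
python3 - <<'E'
from h import *
from plant import r,vision
s=r.get_state();print(s["tcp_pos"],s["eef_rot"],s["joints"])
c=vision.capture("wrist");np.savez("w1.npz",tcp=s["tcp_pos"],rot=s["eef_rot"],**c);cv2.imwrite("pics/w1.png",c["frame"])
print(c["hand_eye"].round(3).tolist())
delta(s,[.5439,-.2832,.13],R.from_euler('xyz',[180,0,-76.5],degrees=True))
E
```

```text
time_s: 2.5
tcp_pos: [0.3009, -0.5707, 0.2065]
eef_rot: [180.0, 0.1, -76.7]
contact_force: [0.3, 0.0, 0.5]
gripper_width: 0.0878
gripper_force: 0.0
time_s: 3.3
tcp_pos: [0.431, -0.4246, 0.1747]
eef_rot: [180.0, 0.0, -76.7]
contact_force: [0.5, -0.7, -0.4]
gripper_width: 0.0874
gripper_force: 0.0
time_s: 4.1
tcp_pos: [0.543, -0.2843, 0.1748]
eef_rot: [180.0, 0.0, -76.5]
contact_force: [-0.5, 0.3, -0.6]
gripper_width: 0.0878
gripper_force: 0.0
[ 0.54299311 -0.28431913  0.17477008] [ 1.79987054e+02  1.80861400e-02 -7.65301248e+01] [-9.40931878e+00  1.65835996e+01 -1.10780604e+01 -1.31283749e-02
 -6.23573000e+01  2.28852890e+01]
[[-0.0, 0.955, 0.296, 0.081], [1.0, 0.0, 0.0, -0.001], [-0.0, 0.296, -0.955, -0.167], [0.0, 0.0, 0.0, 1.0]]
turn [ 0.003  0.005 -0.008] shift [-0.044 -0.057  2.239]
```

View pics/w1.png

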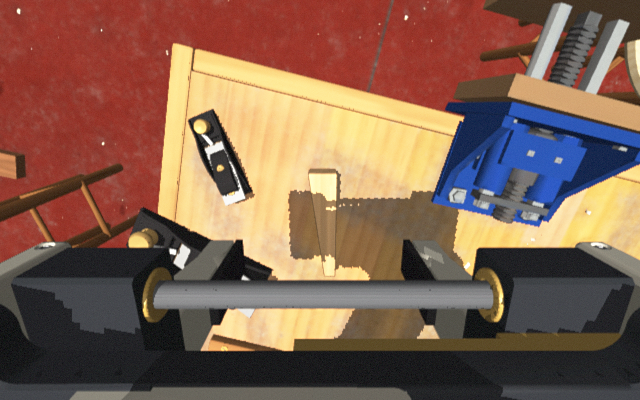

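The wrist view shows the wedge between the open fingers, thick end at about (323,170) and thin end at (330,275). I'll refine its pose from the depth of its top face.

```bash
cat >> h.py <<'E'
def wristify(c):
    T=np.eye(4);T[:3,:3]=R.from_euler('xyz',c["rot"],degrees=True).as_matrix();T[:3,3]=c["tcp"]
    c["extrinsics"]=np.linalg.inv(T@c["hand_eye"]);return c
E
python3 - <<'E'
from h import *
from scipy.optimize import least_squares
c=wristify(load("w1.npz"));v,u=np.mgrid[160:285,295:350];P=pts(c,np.c_[u.ravel(),v.ravel()])
m=(P[:,2]>.021)&(P[:,2]<.032);Q=P[m];print(len(Q),np.median(Q[:,2]),np.median(P[abs(P[:,2])<.01][:,2]))
a=np.radians(103.5);t=np.array([.5295,-.2404]);L=(Q[:,:2]-t)@np.array([[np.cos(a),-np.sin(a)],[np.sin(a),np.cos(a)]])
L=L[(abs(L[:,0])<.08)&(abs(L[:,1])<.04)]
for x0 in np.arange(-.07,.07,.01):
    q=L[(L[:,0]>=x0)&(L[:,0]<x0+.01)]
    if len(q)>5:
        lo,hi=np.percentile(q[:,1],[2,98]);print(round(x0+.005,3),len(q),lo.round(4),hi.round(4))
print(np.percentile(L[:,0],[0,1,99,100]))
E
```

```text
2140 0.02725144646296701 0.0013610344676870112
-0.055 304 -0.0179 0.0098
-0.045 251 -0.017 0.01
-0.035 231 -0.0159 0.0101
-0.025 219 -0.0141 0.0102
-0.015 197 -0.013 0.0094
-0.005 179 -0.0115 0.0094
0.005 161 -0.01 0.0095
0.015 150 -0.0089 0.0096
0.025 131 -0.0079 0.0097
0.035 121 -0.0057 0.0099
0.045 110 -0.0046 0.0099
0.055 84 -0.0035 0.0089
[-0.05971359 -0.05943584  0.05679535  0.06019456]
```

```bash
python3 -m pendant '[[[0.1,-0.06,1,0,0,0,1],[0,0,1,0,0,0,1],[0,0,1,0,0,0,1],[0,0,1,0,0,0,1],[0,0,1,0,0,0,1],[0,0,1,0,0,0,1],[0,0,1,0,0,0,1],[0,0,0.43,0,0,0,1]]]'
python3 -m pendant '[[[0,0,0,0,0,0,-1],[0,0,0,0,0,0,-1],[0,0,0,0,0,0,-1],[0,0,0,0,0,0,-1],[0,0,0,0,0,0,-1],[0,0,0,0,0,0,-1],[0,0,0,0,0,0,-1],[0,0,0,0,0,0,-1]]]' 30
python3 - <<'E'
from h import *
from plant import r
s=r.get_state();print(s["tcp_pos"],s["eef_rot"])
E
```

```text
time_s: 4.95
tcp_pos: [0.5413, -0.2882, 0.0246]
eef_rot: [179.8, 0.1, -76.7]
contact_force: [-0.1, -0.2, 0.1]
gripper_width: 0.0881
gripper_force: 0.0
time_s: 5.75
tcp_pos: [0.5432, -0.2879, 0.0267]
eef_rot: [-180.0, -0.0, -76.7]
contact_force: [-0.0, -0.4, -0.1]
gripper_width: 0.029
gripper_force: 0.0
[ 0.54315612 -0.28787561  0.0267096 ] [-1.79999616e+02 -6.50798534e-04 -7.66633729e+01]
```

```bash
python3 -m pendant '[[[0,0,0,0,0,0,-1],[0,0,0,0,0,0,-1],[0,0,0,0,0,0,-1],[0,0,-0.5,0,0,0,-1],[0,0,-1,0,0,0,-1],[0,0,-1,0,0,0,-1],[0,0,-1,0,0,0,-1],[0,0,-1,0,0,0,-1]]]' 30
python3 -m pendant '[[[0,0,-1,0,0,0,-1],[0,0,-1,0,0,0,-1],[0,0,-1,0,0,0,-1],[0,0,-1,0,0,0,-1],[0,0,-1,0,0,0,-1],[0,0,0,0,0,0,-1],[0,0,0,0,0,0,-1],[0,0,0,0,0,0,-1]]]' 30
python3 - <<'E'
from h import *
from plant import r,vision
s=r.get_state();print(s["tcp_pos"],s["eef_rot"],s["joints"])
c=vision.capture("wrist");np.savez("w2.npz",tcp=s["tcp_pos"],rot=s["eef_rot"],**c);cv2.imwrite("pics/w2.png",c["frame"])
c=load("top0.npz")
# bed pose: bed edges from holder crop, plate corners known
n=np.array([-np.sin(np.radians(25)),0,np.cos(np.radians(25))])
p=np.array([[0.5682,0.0754,0.1406],[0.5647,0.0014,0.1425],[0.3844,0.0096,0.0588],[0.3871,0.0857,0.0564]])
up=(p[0]+p[1]-p[2]-p[3])/2;ac=(p[0]+p[3]-p[1]-p[2])/2
print("yaw from sides",np.degrees(np.arctan2(up[1],up[0])),"from ends",np.degrees(np.arctan2(-ac[0],ac[1])),"centre",p.mean(0))
E
```

```text
time_s: 6.55
tcp_pos: [0.5432, -0.288, 0.1183]
eef_rot: [-180.0, -0.0, -76.7]
contact_force: [-0.5, -0.7, -0.1]
gripper_width: 0.0003
gripper_force: 0.0
time_s: 7.35
tcp_pos: [0.5426, -0.2877, 0.2162]
eef_rot: [180.0, 0.0, -76.7]
contact_force: [0.6, 0.1, 0.5]
gripper_width: 0.0005
gripper_force: 0.0
[ 0.54264995 -0.28770416  0.21621367] [ 1.79960874e+02  3.39924702e-02 -7.66748509e+01] [-9.74590565e+00  1.50199246e+01 -7.59073522e+00 -1.72623037e-02
 -6.74386588e+01  2.30776963e+01]
yaw from sides -2.930402669357225 from ends -2.3653031973386707 centre [0.4761   0.043025 0.099575]
```

View pics/w2.png

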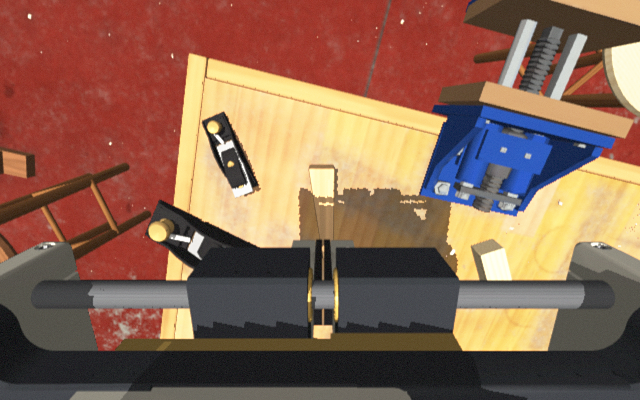

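The fingers closed on nothing: the opening reads 0. The wedge still lies on the bench near (320,180), so I'll measure where it is now.

```bash
python3 - <<'E'
from h import *
c=wristify(load("w2.npz"));
v,u=np.mgrid[150:240,295:345];P=pts(c,np.c_[u.ravel(),v.ravel()])
m=(P[:,2]>.021)&(P[:,2]<.034);Q=P[m];print(len(Q),np.median(Q[:,2]))
a=np.radians(103.5);t=np.array([.5295,-.2404]);Rm=np.array([[np.cos(a),-np.sin(a)],[np.sin(a),np.cos(a)]]);L=(Q[:,:2]-t)@Rm
L=L[(L[:,0]<.06)&(abs(L[:,1])<.04)]
for x0 in np.arange(-.12,.07,.01):
    q=L[(L[:,0]>=x0)&(L[:,0]<x0+.01)]
    if len(q)>5:
        lo,hi=np.percentile(q[:,1],[2,98]);print(round(x0+.005,3),len(q),lo.round(4),hi.round(4))
print(np.percentile(L[:,0],[0,1,50]))
print("closing TCP in wedge frame",(np.array([.5432,-.2879])-t)@Rm)
cv2.imwrite("pics/w2c.png",cv2.resize(c["frame"][140:345,230:420],None,fx=2.9,fy=2.9,interpolation=2))
E
```

```text
1447 0.02725731486148436
-0.055 232 -0.0183 0.0105
-0.045 188 -0.0173 0.0094
-0.035 184 -0.0156 0.0095
-0.025 178 -0.0142 0.0096
-0.015 155 -0.013 0.0096
-0.005 144 -0.0119 0.0097
0.005 134 -0.01 0.0098
0.015 126 -0.0085 0.0099
0.025 106 -0.0073 0.0099
[-0.05976372 -0.05935479 -0.02344955]
closing TCP in wedge frame [-0.04938577 -0.00223281]
```

View pics/w2c.png

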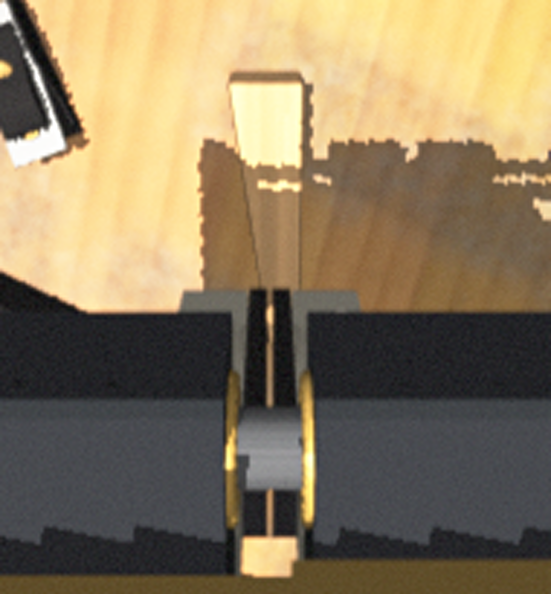

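The wedge hasn't moved, and the picture shows the fingers closed above it. I'll go down again, shifted 2 mm to centre on it, and let the grip build before lifting.

```bash
python3 -m pendant '[[[0,-0.1,0,0,0,0,0.3],[0,0,0,0,0,0,0.3],[0,0,0,0,0,0,0.3],[0,0,0,0,0,0,0.3],[0,0,0.56,0,0,0,0.3],[0,0,1,0,0,0,0.3],[0,0,1,0,0,0,0.3],[0,0,1,0,0,0,0.3]]]' 30
python3 -m pendant '[[[0,0,1,0,0,0,0.3],[0,0,1,0,0,0,0.3],[0,0,1,0,0,0,0.3],[0,0,1,0,0,0,0.3],[0,0,1,0,0,0,0.3],[0,0,1,0,0,0,0.3],[0,0,0,0,0,0,0.3],[0,0,0,0,0,0,0.3]]]'
python3 -m pendant '[[[0,0,0,0,0,0,-1],[0,0,0,0,0,0,-1],[0,0,0,0,0,0,-1],[0,0,0,0,0,0,-1],[0,0,0,0,0,0,-1],[0,0,0,0,0,0,-1],[0,0,0,0,0,0,-1],[0,0,0,0,0,0,-1]]]' 30
```

```text
time_s: 8.2
tcp_pos: [0.5447, -0.2873, 0.144]
eef_rot: [180.0, 0.0, -76.7]
contact_force: [0.5, -0.5, -0.4]
gripper_width: 0.0553
gripper_force: 0.0
time_s: 9.0
tcp_pos: [0.5447, -0.2875, 0.0251]
eef_rot: [179.9, 0.0, -76.7]
contact_force: [0.4, 0.4, 0.3]
gripper_width: 0.057
gripper_force: 0.0
time_s: 9.8
tcp_pos: [0.5451, -0.2874, 0.0255]
eef_rot: [-180.0, -0.0, -76.7]
contact_force: [0.3, 0.1, -0.5]
gripper_width: 0.0018
gripper_force: 0.0
```

```bash
python3 - <<'E'
from h import *
from plant import r,vision
s=r.get_state();print(s["gripper_width"],s["gripper_force"])
c=vision.capture("wrist");d=vision.capture("scene")
np.savez("w3.npz",tcp=s["tcp_pos"],rot=s["eef_rot"],**c)
a=cv2.resize(c["frame"][100:345,200:440],None,fx=1.6,fy=1.6,interpolation=2);
b=cv2.resize(d["frame"][150:250,300:440],None,fx=3,fy=3,interpolation=2)
im=np.zeros((max(len(a),len(b)),a.shape[1]+b.shape[1],3),np.uint8);im[:len(a),:a.shape[1]]=a;im[:len(b),a.shape[1]:]=b
cv2.imwrite("pics/w3.png",im);print(im.shape,a.shape)
E
```

```text
0.001775138235050684 0.0
(392, 804, 3) (392, 384, 3)
```

View pics/w3.png

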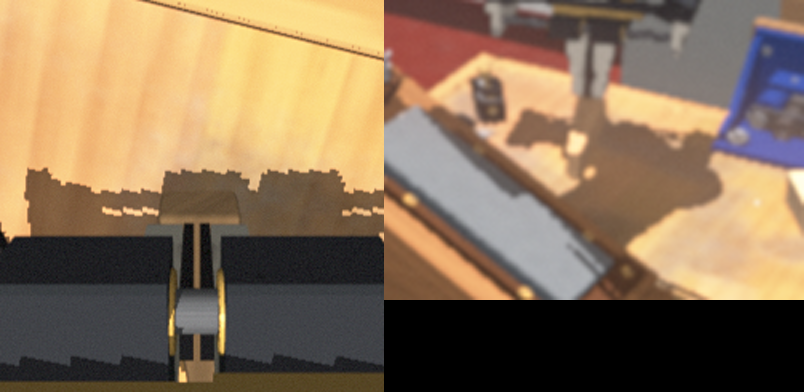

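Here the fingers have closed at about (200,230) with the butt standing clear in front at (200,208). I'll check where the fingers and wedge sit in tool coordinates.

```bash
python3 - <<'E'
from h import *
for n in ("w1.npz","w2.npz","w3.npz"):
    c=wristify(load(n));RT=R.from_euler('xyz',c["rot"],degrees=True)
    v,u=np.mgrid[100:345,200:440];P=pts(c,np.c_[u.ravel(),v.ravel()]);T=RT.inv().apply(P-c["tcp"])*1000
    ok=(c["depth"][100:345,200:440].ravel()>0)
    print(n,"fingers nearest-to-tip z hist (|y|<60,x in -15..15):")
    m=ok&(abs(T[:,0])<15)&(abs(T[:,1])<60)
    print(np.histogram(T[m][:,2],bins=np.arange(-120,200,10)))
    if n=="w3.npz":
        for vv in range(205,262,4): 
            i=(vv-100)*240+(325-200);j=(vv-100)*240+(315-200);print(vv,T[i].round(1),T[j].round(1),P[i].round(4))
E
```

```text
w1.npz fingers nearest-to-tip z hist (|y|<60,x in -15..15):
(array([   0,    0,    0,    0,    0,  201,  705,  637,  758,  922,  758,
         55,    0,    0,    0,    0,    0,    0,    0,    0,    0,    0,
          0,    0,    0,    0,  739,   58,   50, 2183,    0]), array([-120, -110, -100,  -90,  -80,  -70,  -60,  -50,  -40,  -30,  -20,
        -10,    0,   10,   20,   30,   40,   50,   60,   70,   80,   90,
        100,  110,  120,  130,  140,  150,  160,  170,  180,  190]))
w2.npz fingers nearest-to-tip z hist (|y|<60,x in -15..15):
(array([  0,   0,   0,  29,  29,  41, 336, 220, 171, 370, 374,  10,   0,
         0,   0,   0,   0,   0,   0,   0,   0,   0,   0,   0,   0,   0,
         0,   0,   0,   0, 469]), array([-120, -110, -100,  -90,  -80,  -70,  -60,  -50,  -40,  -30,  -20,
        -10,    0,   10,   20,   30,   40,   50,   60,   70,   80,   90,
        100,  110,  120,  130,  140,  150,  160,  170,  180,  190]))
w3.npz fingers nearest-to-tip z hist (|y|<60,x in -15..15):
(array([   0,    0,    0,   34,   42,   72,  332,  251,  194,  381,  382,
        482,  329,  287, 51
[... 628 characters left out ...]
 0.5471 -0.2976  0.0065]
225 [10.2  0.4 12.4] [10.  -5.7 13. ] [ 0.5471 -0.2975  0.0131]
229 [10.1  0.4  6.4] [10.  -5.6  6.5] [ 0.5471 -0.2973  0.0191]
233 [10.7  0.3 -1.3] [10.5 -5.4 -0.6] [ 0.5473 -0.298   0.0267]
237 [ 7.9  0.3 -0.5] [ 8.8 -5.4 -2.6] [ 0.5467 -0.2952  0.026 ]
241 [  9.9   0.2 -10.4] [ 10.5  -5.2 -11.6] [ 0.5472 -0.2971  0.0359]
245 [  9.9   0.2 -15.5] [ 10.1  -5.1 -15.8] [ 0.5472 -0.2972  0.0409]
249 [ 10.1   0.2 -20.6] [ 10.1  -5.  -20.5] [ 0.5473 -0.2973  0.0461]
253 [  9.9   0.1 -24.7] [ 10.3  -4.8 -25.4] [ 0.5473 -0.2971  0.0501]
257 [  9.9   0.1 -29. ] [ 10.5  -4.7 -30.1] [ 0.5473 -0.2971  0.0545]
261 [ 10.2   0.1 -33.5] [ 10.4  -4.7 -34. ] [ 0.5474 -0.2973  0.059 ]
```

In all three views the fingers end at tool z ≈ −3 to −8 mm. That contradicts the stated +22 mm, so both grasps closed just above the wedge. I'll pin down the fingertip position before going lower.

```bash
python3 - <<'E'
from h import *
for n in ("w1.npz","w2.npz"):
    c=wristify(load(n));RT=R.from_euler('xyz',c["rot"],degrees=True)
    v,u=np.mgrid[200:345,150:490];P=pts(c,np.c_[u.ravel(),v.ravel()]);T=RT.inv().apply(P-c["tcp"])*1000
    m=(c["depth"][200:345,150:490].ravel()>0)&(T[:,2]<60)&(T[:,2]>-40);Q=T[m]
    print(n,np.sort(Q[:,2])[-40::6].round(1)); q=Q[Q[:,2]>np.sort(Q[:,2])[-60]];print(q.min(0),q.max(0),v.ravel()[m][Q[:,2]>np.sort(Q[:,2])[-60]].min())
E
```

```text
w1.npz [-9.6 -9.5 -9.3 -9.2 -8.9 -8.7 -8.4]
[ -7.60585014 -48.34219552 -10.06047684] [10.34596835 46.01223142 -8.02332821] 240
w2.npz [-11.8 -11.6 -11.5 -11.2 -10.6  -9.9  -9.2]
[  9.69890563 -16.43103441 -12.29318988] [11.36478091 13.6173809  -8.85914351] 240
```

The fingertips are about 9 mm behind the TCP, some 31 mm short of the description. I'll open, go about 29 mm lower while watching the force, and grip.

```bash
python3 -m pendant '[[[0,0,0,0,0,0,0.3],[0,0,0,0,0,0,0.3],[0,0,0,0,0,0,0.3],[0,0,0,0,0,0,0.3],[0,0,0,0,0,0,0.3],[0,0,0.5,0,0,0,0.3],[0,0,0.5,0,0,0,0.3],[0,0,0,0,0,0,0.3]]]' 30
python3 -m pendant '[[[0,0,0.25,0,0,0,0.3],[0,0,0.2,0,0,0,0.3],[0,0,0,0,0,0,-1],[0,0,0,0,0,0,-1],[0,0,0,0,0,0,-1],[0,0,0,0,0,0,-1],[0,0,0,0,0,0,-1],[0,0,0,0,0,0,-1]]]' 30
```

```text
time_s: 10.7
tcp_pos: [0.5436, -0.287, 0.0033]
eef_rot: [179.8, 0.1, -76.7]
contact_force: [-0.8, -0.5, 0.1]
gripper_width: 0.0551
gripper_force: 0.0
time_s: 11.5
tcp_pos: [0.5452, -0.2875, -0.0033]
eef_rot: [-180.0, -0.0, -76.7]
contact_force: [-0.6, -0.1, 1.8]
gripper_width: 0.0297
gripper_force: 30.0
```

Gripped at 30 N. I'll lift and carry it above the holder so the wrist camera can look at the gap.

```bash
python3 -m pendant '[[[0,0,-0.5,0,0,0,-1],[0,0,-1,0,0,0,-1],[0,0,-1,0,0,0,-1],[0,0,-1,0,0,0,-1],[0,0,-1,0,0,0,-1],[0,0,-1,0,0,0,-1],[0,0,-1,0,0,0,-1],[0,0,-1,0,0,0,-1]]]' 40
python3 -m pendant '[[[0,0,-1,0,0,1,-1],[0,0,-1,0,0,1,-1],[0,0,-1,0,0,1,-1],[0,0,-1,0,0,1,-1],[0,0,-1,0,0,0,-1],[0,0,-1,0,0,0,-1],[0,0,-1,0,0,0,-1],[0,0,-0.6,0,0,0,-1]]]' 40
python3 - <<'E'
from h import *
from plant import r
s=r.get_state();print(s["joints"])
delta(s,[.55,.10,.30],R.from_euler('xyz',[180,0,-92.7],degrees=True))
E
```

```text
time_s: 12.3
tcp_pos: [0.5449, -0.2874, 0.1481]
eef_rot: [-180.0, -0.0, -76.7]
contact_force: [0.5, 0.6, -0.2]
gripper_width: 0.0289
gripper_force: 40.0
time_s: 13.1
tcp_pos: [0.5452, -0.2876, 0.3009]
eef_rot: [-179.9, -0.0, -92.7]
contact_force: [0.1, -0.0, -0.1]
gripper_width: 0.0293
gripper_force: 40.0
[-9.66843289e+00  1.26812701e+01  2.79455826e-01  1.74358434e-02
 -7.74645341e+01  7.00355706e+00]
turn [-0.033 -0.008  0.01 ] shift [-19.368   0.674   0.044]
```

```bash
python3 -m pendant '[[[-1,0.03,0,0,0,0,-1],[-1,0.03,0,0,0,0,-1],[-1,0.03,0,0,0,0,-1],[-1,0.03,0,0,0,0,-1],[-1,0.03,0,0,0,0,-1],[-1,0.03,0,0,0,0,-1],[-1,0.03,0,0,0,0,-1],[-1,0.03,0,0,0,0,-1]]]'
python3 -m pendant '[[[-1,0.03,0,0,0,0,-1],[-1,0.03,0,0,0,0,-1],[-1,0.03,0,0,0,0,-1],[-1,0.03,0,0,0,0,-1],[-1,0.03,0,0,0,0,-1],[-1,0.03,0,0,0,0,-1],[-1,0.03,0,0,0,0,-1],[-1,0.03,0,0,0,0,-1]]]'
python3 -m pendant '[[[-1,0.03,0,0,0,0,-1],[-1,0.03,0,0,0,0,-1],[-1,0.03,0,0,0,0,-1],[-0.4,0.03,0,0,0,0,-1],[0,0,0,0,0,0,-1],[0,0,0,0,0,0,-1],[0,0,0,0,0,0,-1],[0,0,0,0,0,0,-1]]]'
python3 - <<'E'
from h import *
from plant import r,vision
s=r.get_state();print(s["tcp_pos"],s["eef_rot"])
c=vision.capture("wrist");np.savez("w4.npz",tcp=s["tcp_pos"],rot=s["eef_rot"],**c);cv2.imwrite("pics/w4.png",c["frame"])
E
```

```text
time_s: 13.9
tcp_pos: [0.5473, -0.1265, 0.2985]
eef_rot: [180.0, 0.0, -92.7]
contact_force: [-0.1, 1.3, -1.1]
gripper_width: 0.029
gripper_force: 40.0
time_s: 14.7
tcp_pos: [0.5499, 0.0334, 0.2985]
eef_rot: [180.0, 0.0, -92.7]
contact_force: [0.3, 0.6, -1.6]
gripper_width: 0.0294
gripper_force: 40.0
time_s: 15.5
tcp_pos: [0.5511, 0.1, 0.2985]
eef_rot: [180.0, -0.0, -92.7]
contact_force: [-0.2, -0.3, -0.9]
gripper_width: 0.0295
gripper_force: 40.0
[0.55112646 0.0999943  0.29851514] [ 1.79999278e+02 -1.04617999e-03 -9.27151062e+01]
```

View pics/w4.png

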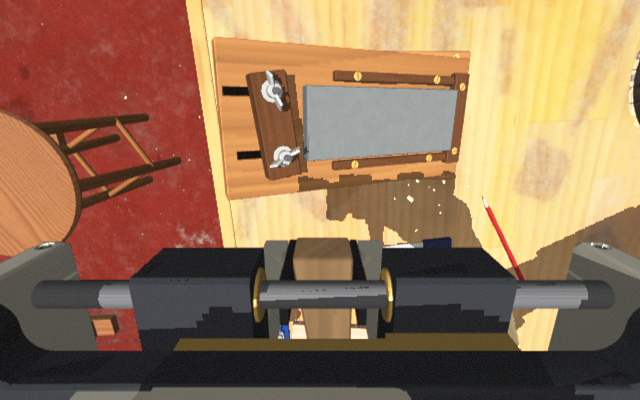

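The wrist view shows the whole holder: plate corners about (305,86), (305,161), (457,150) and (463,88), and the cheek spanning x 248–300, y 70–180. The wide mouth is at the top, at about (297,80). Next I'll fit the plate and cheek from depth.

```bash
python3 - <<'E'
from h import *
c=wristify(load("w4.npz"));v,u=np.mgrid[30:210,205:480];uv=np.c_[u.ravel(),v.ravel()];P=pts(c,uv)
ok=c["depth"][30:210,205:480].ravel()>0
s=ok&(u.ravel()>325)&(u.ravel()<440)&(v.ravel()>95)&(v.ravel()<142);Q=P[s]
for _ in range(5):
    A=np.c_[Q[:,:2],np.ones(len(Q))];k=np.linalg.lstsq(A,Q[:,2],rcond=None)[0];e=abs(A@k-Q[:,2]);Q=Q[e<max(.002,2.5*np.median(e))]
n=np.array([-k[0],-k[1],1]);n/=np.linalg.norm(n);print("tilt",np.degrees(np.arccos(n[2])),"dir yaw",np.degrees(np.arctan2(-n[1],-n[0])),len(Q))
f=c["frame"][30:210,205:480].reshape(-1,3).astype(int);gray=(f.max(1)-f.min(1)<25)&(f.mean(1)>60)
h=(P-Q.mean(0))@n
m=ok&gray&(abs(h)<.003)&(uv[:,0]>295)
x0=np.array([1,0,0])-n*n[0];x0/=np.linalg.norm(x0);y0=np.cross(n,x0)
L=np.c_[P[m]@x0,P[m]@y0]
mask=m.reshape(u.shape).astype(np.uint8);nl,lab,st,_=cv2.connectedComponentsWithStats(mask);b=1+np.argmax(st[1:,4]);m=(lab==b).ravel();L=np.c_[P[m]@x0,P[m]@y0]
rc=cv2.minAreaRect(L.astype(np.float32));print("rect",rc)
# plate axis from edges: fit end edge and side edges
def edge(ax,sgn):
    o=L[:,1-ax];pts_=[]
    for q in np.arange(np.percentile(o,8),np.percentile(o,92),.004):
        z=L[(o>=q)&(o<q+.004)][:,ax];pts_.append((q+.002,z.max() if sgn>0 else z.min()))
    p=np.array(pts_);return np.polyfit(p[:,0],p[:,1],1)
e={a:edge(*a) for a in ((0,1),(0,-1),(1,1),(1,-1))}
for a in e:print(a,"angle",np.degrees(np.arctan(e[a][0])).round(2),e[a])
# bed frame from: sides angle mean, upper end midpoint
ang=np.mean([np.arctan(e[(1,1)][0]),np.arctan(e[(1,-1)][0])])
xb=x0*np.cos(ang)+y0*np.sin(ang);yb=np.cross(n,xb)
print("yaw bed",np.degrees(np.arctan2(xb[1],xb[0])))
B=np.c_[P@xb,P@yb,P@n];pl=B[m];hz=pl[:,2].mean()
X=np.array([np.percentile(pl[:,0],99.5)-.2,(np.percentile(pl[:,1],99.5)+np.percentile(pl[:,1],.5))/2,hz-.015])
print("plate ext",np.ptp(np.percentile(pl[:,0],[.5,99.5])),np.ptp(np.percentile(pl[:,1],[.5,99.5])))
B=B-X;Rb=np.c_[xb,yb,n];O=Rb@X;print("bed origin",O);np.savez("bed.npz",R=Rb,O=O)
g=B[ok]
bed=g[(g[:,0]>.02)&(g[:,0]<.19)&(abs(abs(g[:,1])-.063)<.007)];print("bed surf z",np.median(bed[:,2]),np.ptp(np.percentile(g[abs(g[:,2])<.004][:,1],[1,99])),np.percentile(g[abs(g[:,2])<.004][:,1],[1,99]))
for y in np.arange(-.048,.05,.012):
    q=g[(abs(g[:,1]-y)<.006)&(abs(g[:,2]-.02)<.003)&(g[:,0]>.2)&(g[:,0]<.28)];
    if len(q)>3:print("cheek y",y.round(3),"near x",np.percentile(q[:,0],[0,3,100]).round(4))
E
```

```text
tilt 24.991893455498985 dir yaw -2.9653369905324154 5185
rect ((0.47249212861061096, 0.040064480155706406), (0.07369164377450943, 0.20066408812999725), 86.75830841064453)
(0, 1) angle 2.93 [0.05126301 0.57054608]
(0, -1) angle 2.67 [0.04660741 0.37185537]
(1, 1) angle -3.1 [-0.05407741  0.1017683 ]
(1, -1) angle -3.25 [-0.05679972  0.0304826 ]
yaw bed -2.8573282958642836
plate ext 0.1969407725798582 0.07239794919122729
bed origin [0.38974443 0.04655468 0.04348122]
bed surf z -0.00016701608277822771 0.1479964237524194 [-0.07441041  0.07358601]
cheek y -0.048 near x [0.222  0.2237 0.2566]
cheek y -0.036 near x [0.2212 0.2228 0.2564]
cheek y -0.024 near x [0.2189 0.221  0.2547]
cheek y -0.012 near x [0.2176 0.2196 0.2529]
cheek y -0.0 near x [0.2155 0.2181 0.2515]
cheek y 0.012 near x [0.2143 0.2163 0.2494]
cheek y 0.024 near x [0.2121 0.2152 0.2475]
cheek y 0.036 near x [0.2109 0.2123 0.2461]
cheek y 0.048 near x [0.2101 0.2118 0.2447]
```

```bash
python3 - <<'E'
from h import *
from plant import r,vision
s=r.get_state();RT=R.from_euler('xyz',s["eef_rot"],degrees=True)
for n in ("scene","top"):
    c=vision.capture(n);np.savez(n+"1.npz",**c);v,u=np.mgrid[0:400,0:640];P=pts(c,np.c_[u.ravel(),v.ravel()]);T=RT.inv().apply(P-s["tcp_pos"])*1000
    m=(c["depth"].ravel()>0)&(T[:,0]<-14)&(T[:,0]>-130)&(abs(T[:,1])<40)&(T[:,2]>-45)&(T[:,2]<15);Q=T[m];print(n,len(Q))
    for x in np.arange(-125,-10,10):
        q=Q[(Q[:,0]>=x)&(Q[:,0]<x+10)]
        if len(q)>3:print(x+5,len(q),"y",np.percentile(q[:,1],[3,97]).round(1),"z",np.percentile(q[:,2],[3,50,97]).round(1))
b=np.load("bed.npz");Rb,O=b["R"],b["O"];xb,yb,nn=Rb.T
Rt=R.from_matrix(np.c_[-yb,-xb,-nn]);print(Rt.as_euler('xyz',degrees=True))
# straight face at tool y +14.8; tip at tool x -109.5; underside tool z -3.3
pos=O+Rb@np.array([.2025+.0148,-.065-.1095,.003-.0033]);print("start insert",pos)
delta(s,pos+nn*.08,Rt);delta(s,pos,Rt)
E
```

```text
scene 609
-110 85 y [ 3.1 15.6] z [-28.6 -17.1  -4.4]
-100 55 y [ 5.1 16.1] z [-28.8 -19.   -5.2]
-90 58 y [ 1.6 15.9] z [-28.9 -20.9  -4.9]
-80 55 y [ 1.9 16. ] z [-28.9 -21.2  -5.2]
-70 60 y [-1.2 16. ] z [-29.2 -20.1  -5.1]
-60 56 y [-3.8 16.4] z [-29.1 -22.2  -5.3]
-50 57 y [-2.8 15.8] z [-28.9 -21.8  -4.9]
-40 60 y [-4.7 16.3] z [-29.2 -21.1  -4.1]
-30 57 y [-7.1 15.9] z [-29.3 -22.4  -4.8]
-20 58 y [-6.  16.5] z [-29.1 -21.2  -3.9]
-10 8 y [ 2.2 23.4] z [-39.8 -28.3 -15.5]
top 8
-80 4 y [13.3 13.6] z [-6.2 -5.5 -4.4]
-70 4 y [13.3 13.5] z [-7.1 -5.8 -5.3]
[-1.55008139e+02 -4.13598978e-02 -9.28766076e+01]
start insert [ 0.57782257 -0.13754992  0.13514222]
turn [6.247 0.019 0.037] shift [11.792  1.708  4.228]
turn [6.247 0.019 0.037] shift [11.792  1.708  8.228]
```

The wedge is flush in the fingers, straight face at tool y ≈ +15 and no yaw error. I'll move right of the gap while tilting 25°, stopping 80 mm above the insertion start.

```bash
python3 -m pendant '[[[1,0,0,0.78,0,0,-1],[1,0,0,0.78,0,0,-1],[1,0,0,0.78,0,0,-1],[1,0,0,0.78,0,0,-1],[1,0,0,0.78,0,0,-1],[1,0,0,0.78,0,0,-1],[1,0,0,0.78,0,0,-1],[1,0,0,0.79,0,0,-1]]]'
python3 -m pendant '[[[1,0.4,0.5,0,0,0,-1],[1,0.4,0.5,0,0,0,-1],[1,0.4,0.5,0,0,0,-1],[0.8,0.4,0.5,0,0,0,-1],[0,0.1,1,0,0,0,-1],[0,0,1,0,0,0,-1],[0,0,0,0,0,0,-1],[0,0,0,0,0,0,-1]]]'
cat > st.py <<'E'
from h import *
from plant import r
import sys
s=r.get_state();b=np.load("bed.npz");Rb,O=b["R"],b["O"];xb,yb,nn=Rb.T
Rt=R.from_matrix(np.c_[-yb,-xb,-nn]);p=Rb.T@(s["tcp_pos"]-O)
print("bed: face x %.4f tip y %.4f under z %.4f"%(p[0]-.0148,p[1]+.1095,p[2]+.0033),"F bed",(Rb.T@s["contact_force"]).round(1),"M",s["moment"].round(2),"grip",s["gripper_width"],s["time_s"])
if len(sys.argv)>1:
    a=[float(x) for x in sys.argv[1:4]];delta(s,O+Rb@np.array([a[0]+.0148,a[1]-.1095,a[2]-.0033]),Rt)
E
python3 st.py .2025 -.065 .003
```

```text
time_s: 16.45
tcp_pos: [0.5435, -0.06, 0.2988]
eef_rot: [-154.8, 0.0, -92.7]
contact_force: [0.6, -0.4, -1.4]
gripper_width: 0.0292
gripper_force: 40.0
time_s: 17.25
tcp_pos: [0.543, -0.1354, 0.2117]
eef_rot: [-155.0, -0.0, -92.7]
contact_force: [1.1, -0.3, -1.1]
gripper_width: 0.0294
gripper_force: 40.0
bed: face x 0.2032 tip y -0.0647 under z 0.0871 F bed [ 0.5 -0.2 -1.5] M [ 0.08  1.56 -0.  ] grip 0.0293530153813227 17.25
turn [0.01  0.024 0.043] shift [0.016 0.035 4.207]
```

```bash
python3 -m pendant '[[[0,0.03,0.8,0,0,0.04,-1],[0,0,0.8,0,0,0,-1],[0,0,0.8,0,0,0,-1],[0,0,0.8,0,0,0,-1],[0,0,0.6,0,0,0,-1],[0,0,0.3,0,0,0,-1],[0,0,0.1,0,0,0,-1],[0,0,0,0,0,0,-1]]]'
python3 st.py .2025 -.065 .001
```

```text
time_s: 18.05
tcp_pos: [0.5783, -0.1368, 0.1359]
eef_rot: [-155.0, 0.1, -92.8]
contact_force: [-0.3, 0.3, -0.2]
gripper_width: 0.0291
gripper_force: 40.0
bed: face x 0.2032 tip y -0.0642 under z 0.0035 F bed [-0.4  0.3 -0.1] M [ 0.04  1.62 -0.01] grip 0.029122076442915125 18.05
turn [-0.012  0.031  0.005] shift [0.04  0.036 0.124]
```

```bash
python3 -m pendant '[[[-0.4,0,0,0,0,0,-1],[-0.4,0,0,0,0,0,-1],[-0.4,0,0,0,0,0,-1],[-0.4,0,0,0,0,0,-1],[-0.4,0,0,0,0,0,-1],[-0.4,0,0.05,0,0,0,-1],[-0.3,0,0.05,0,0,0,-1],[0,0,0,0,0,0,-1]]]'
python3 st.py .2015 .02 .001
```

```text
time_s: 18.85
tcp_pos: [0.5815, -0.0826, 0.1342]
eef_rot: [-155.0, 0.1, -92.8]
contact_force: [-0.5, 0.5, -1.2]
gripper_width: 0.0294
gripper_force: 40.0
bed: face x 0.2029 tip y -0.0100 under z 0.0018 F bed [-1.   0.5 -0.9] M [0.05 1.75 0.02] grip 0.02942415242819942 18.85
turn [-0.014  0.033  0.013] shift [-1.499  0.071  0.04 ]
```

Sliding freely. I'll ease it towards the plate until it touches, and lower it onto the bed.

```bash
python3 -m pendant '[[[-0.2,0,0,0,0,0,-1],[0,0.04,0.04,0,0,0,-1],[0,0,0,0,0,0,-1],[0,0.04,0.04,0,0,0,-1],[0,0,0,0,0,0,-1],[0,0,0.02,0,0,0,-1],[0,0,0,0,0,0,-1],[0,0,0,0,0,0,-1]]]'
python3 st.py .2015 .02 .0
```

```text
time_s: 19.65
tcp_pos: [0.5812, -0.0789, 0.131]
eef_rot: [-155.0, 0.1, -92.8]
contact_force: [-0.5, -0.6, -1.8]
gripper_width: 0.0291
gripper_force: 40.0
bed: face x 0.2012 tip y -0.0062 under z -0.0009 F bed [-1.2 -0.7 -1.4] M [0.08 1.63 0.02] grip 0.029108794270687594 19.65
turn [-0.002  0.032  0.003] shift [-1.312 -0.017 -0.047]
```

```bash
python3 -m pendant '[[[-0.2,0.03,0.03,0,0,0,-1],[-0.2,0,0,0,0,0,-1],[-0.2,0.03,0.03,0,0,0,-1],[0,0,0,0,0,0,-1],[0,0,0,0,0,0,-1],[0,0,0,0,0,0,-1],[0,0,0,0,0,0,-1],[0,0,0,0,0,0,-1]]]'
python3 st.py .2015 .02 .0
```

```text
time_s: 20.45
tcp_pos: [0.5813, -0.0667, 0.1301]
eef_rot: [-154.9, 0.1, -92.8]
contact_force: [-5.2, -0.9, 8.3]
gripper_width: 0.029
gripper_force: 40.0
bed: face x 0.2004 tip y 0.0059 under z -0.0015 F bed [-1.1 -1.1  9.7] M [-0.08  2.14 -0.12] grip 0.029025464823761532 20.45
turn [-0.019  0.032  0.002] shift [-0.705 -0.057 -0.073]
```

On the bed: 9.7 N. I'll ease up slightly and push on.

```bash
python3 -m pendant '[[[-0.1,0.03,-0.03,0,0,0,-1],[-0.1,0,0,0,0,0,-1],[-0.1,0.02,0,0,0,0,-1],[-0.1,0,0,0,0,0,-1],[-0.1,0,0,0,0,0,-1],[0,0,0,0,0,0,-1],[0,0,0,0,0,0,-1],[0,0,0,0,0,0,-1]]]'
python3 st.py .2015 .02 .0
```

```text
time_s: 21.25
tcp_pos: [0.5804, -0.0569, 0.1298]
eef_rot: [-155.0, 0.1, -92.8]
contact_force: [-5.2, -2.8, 6.2]
gripper_width: 0.0289
gripper_force: 40.0
bed: face x 0.1989 tip y 0.0157 under z -0.0012 F bed [-2.  -3.1  7.8] M [-0.65  1.93 -0.35] grip 0.02886716543673809 21.25
turn [-0.005  0.027  0.001] shift [-0.216 -0.128 -0.06 ]
```

```bash
python3 -m pendant '[[[-0.1,0.02,-0.03,0,0,0,-1],[-0.1,0,0,0,0,0,-1],[-0.1,0,0,0,0,0,-1],[-0.1,0,0,0,0,0,-1],[0,0,0,0,0,0,-1],[0,0,0,0,0,0,-1],[0,0,0,0,0,0,-1],[0,0,0,0,0,0,-1]]]'
python3 st.py .2015 .02 .0
```

```text
time_s: 22.05
tcp_pos: [0.5796, -0.0517, 0.1298]
eef_rot: [-155.1, -0.1, -93.1]
contact_force: [6.4, -19.9, 1.6]
gripper_width: 0.0287
gripper_force: 40.0
bed: face x 0.1980 tip y 0.0209 under z -0.0007 F bed [  7.4 -19.6  -1.7] M [-6.33 -0.88 -2.77] grip 0.02873728644507597 22.05
turn [ 0.027 -0.036 -0.042] shift [ 0.043 -0.175 -0.036]
```

It's binding: −19.6 N along the gap at tip y ≈ 21 mm. I'll let go, back off to the right clear of the butt, raise slightly and close the fingers, then press the butt home.

```bash
python3 -m pendant '[[[0,0,0,0,0,0,0],[0,0,0,0,0,0,0],[0,0,0,0,0,0,0.1],[0,0,0,0,0,0,0.1],[0.5,0,0,0,0,0,0.1],[0.5,0,0,0,0,0,0.1],[0.5,0,-0.15,0,0,0,0.1],[0,0,-0.15,0,0,0,0.1]]]'
python3 st.py
python3 -m pendant '[[[0,0,0,0,0,0,-1],[0,0,0,0,0,0,-1],[0,0,0,0,0,0,-1],[0,0,0,0,0,0,-1],[0,0,0,0,0,0,-1],[0,0,0,0,0,0,-1],[0,0,0,0,0,0,-1],[0,0,0,0,0,0,-1]]]'
python3 - <<'E'
from h import *
from plant import r,vision
s=r.get_state()
c=vision.capture("wrist");np.savez("w5.npz",tcp=s["tcp_pos"],rot=s["eef_rot"],**c)
d=vision.capture("top");np.savez("top2.npz",**d)
a=cv2.resize(c["frame"][90:350,120:520],None,fx=1.1,fy=1.1);b=cv2.resize(d["frame"][125:225,260:350],None,fx=3.8,fy=3.8,interpolation=2)
im=np.zeros((max(len(a),len(b)),a.shape[1]+b.shape[1],3),np.uint8);im[:len(a),:a.shape[1]]=a;im[:len(b),a.shape[1]:]=b;cv2.imwrite("pics/p5.png",im);print(im.shape)
E
python3 st.py
```

```text
time_s: 22.85
tcp_pos: [0.5762, -0.0789, 0.1352]
eef_rot: [-155.0, 0.1, -92.8]
contact_force: [0.5, 0.1, 0.3]
gripper_width: 0.0481
gripper_force: 0.0
bed: face x 0.1984 tip y -0.0065 under z 0.0050 F bed [0.5 0.1 0.1] M [0.05 1.49 0.03] grip 0.04806821648573673 22.85
time_s: 23.65
tcp_pos: [0.5763, -0.0787, 0.1353]
eef_rot: [-155.0, 0.1, -92.8]
contact_force: [0.2, 0.3, 0.2]
gripper_width: -0.0001
gripper_force: 0.0
(380, 782, 3)
bed: face x 0.1985 tip y -0.0063 under z 0.0051 F bed [0.2 0.5 0. ] M [ 0.04  1.49 -0.01] grip 0.00045503952412809256 23.75
```

View pics/p5.png

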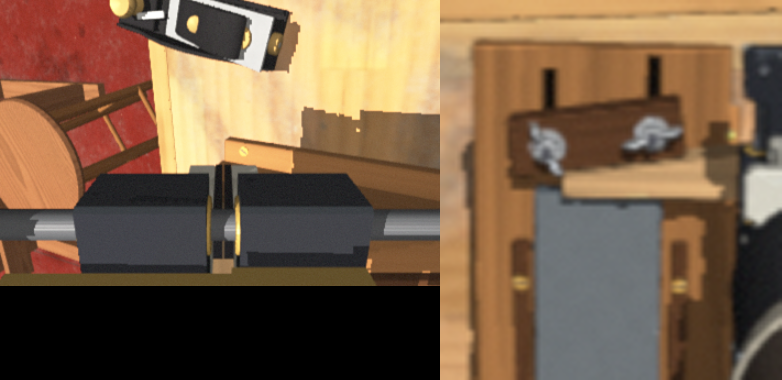

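The top view shows the wedge seated flat in the gap, tip about 16 mm right of the plate's left edge, so y ≈ 21. Its straight face lies along the plate end. Next I'll press the butt gently with the closed fingers.

```bash
python3 -m pendant '[[[-0.15,0,0,0,0,0,-1],[-0.1,0,0,0,0,0,-1],[-0.05,0,0,0,0,0,-1],[-0.05,0,0,0,0,0,-1],[-0.05,0,0,0,0,0,-1],[0,0,0,0,0,0,-1],[0,0,0,0,0,0,-1],[0,0,0,0,0,0,-1]]]'
python3 st.py
```

```text
time_s: 24.55
tcp_pos: [0.5762, -0.0726, 0.1355]
eef_rot: [-155.1, -0.0, -93.0]
contact_force: [2.8, -13.4, 1.9]
gripper_width: 0.0003
gripper_force: 6.9
bed: face x 0.1983 tip y -0.0002 under z 0.0054 F bed [  4.  -13.2   0.2] M [-4.35 -0.05 -2.16] grip 0.000257838692619185 24.55
```

```bash
python3 -m pendant '[[[-0.03,0,0,0,0,0,-1],[-0.03,0,0,0,0,0,-1],[0,0,0,0,0,0,-1],[-0.03,0,0,0,0,0,-1],[0,0,0,0,0,0,-1],[0,0,0,0,0,0,-1],[0,0,0,0,0,0,-1],[0,0,0,0,0,0,-1]]]'
python3 st.py
```

```text
time_s: 25.35
tcp_pos: [0.576, -0.0722, 0.1357]
eef_rot: [-155.1, -0.1, -93.1]
contact_force: [5.4, -23.7, 4.5]
gripper_width: 0.0003
gripper_force: 11.5
bed: face x 0.1981 tip y 0.0002 under z 0.0057 F bed [  7.9 -23.4   1.3] M [-7.42 -1.   -3.53] grip 0.00031230932569238396 25.35
```

```bash
python3 -m pendant '[[[-0.025,0,0,0,0,0,-1],[0,0,0,0,0,0,-1],[0,0,0,0,0,0,-1],[0.1,0,0,0,0,0,-1],[0.2,0,0,0,0,0,-1],[0.8,0,0,0,0,0,-1],[1,0,-0.5,0,0,0,-1],[1,0,-1,0,0,0,-1]]]'
python3 -m pendant '[[[1,0,-1,0,0,0,-1],[1,0,-1,0,0,0,-1],[1,0,-1,0,0,0,-1],[1,0,-1,0,0,0,-1],[1,0,-1,0,0,0,-1],[0,0,0,0,0,0,-1],[0,0,0,0,0,0,-1],[0,0,0,0,0,0,-1]]]'
python3 - <<'E'
from h import *
from plant import r,vision
d=vision.capture("top");np.savez("top3.npz",**d);e=vision.capture("scene")
a=cv2.resize(e["frame"][155:285,250:400],None,fx=2.6,fy=2.6,interpolation=2);b=cv2.resize(d["frame"][130:270,262:350],None,fx=4.2,fy=4.2,interpolation=2)
im=np.zeros((max(len(a),len(b)),a.shape[1]+b.shape[1],3),np.uint8);im[:len(a),:a.shape[1]]=a;im[:len(b),a.shape[1]:]=b;cv2.imwrite("pics/p6.png",im);print(im.shape)
q=np.load("bed.npz");Rb,O=q["R"],q["O"]
v,u=np.mgrid[130:270,262:350];P=(pts(d,np.c_[u.ravel(),v.ravel()])-O)@Rb
m=(abs(P[:,2]-.026)<.0035)&(P[:,0]>.19)&(P[:,0]<.24)&(P[:,1]>-.13)&(P[:,1]<.06);Q=P[m]
for y in np.arange(-.11,.06,.012):
    w=Q[abs(Q[:,1]-y)<.006]
    if len(w)>2:print(y.round(3),len(w),w[:,0].min().round(4),w[:,0].max().round(4),np.median(w[:,2]).round(4))
m=(abs(P[:,2]-.015)<.0025)&(abs(P[:,1])<.033)&(P[:,0]<.2)&(P[:,0]>.01);print("plate z",np.median(P[m][:,2]))
E
```

```text
time_s: 26.15
tcp_pos: [0.5601, -0.1297, 0.1609]
eef_rot: [-155.2, 0.1, -92.7]
contact_force: [-0.6, -2.2, 0.3]
gripper_width: 0.0006
gripper_force: 0.0
time_s: 26.95
tcp_pos: [0.5136, -0.2271, 0.2519]
eef_rot: [-155.1, 0.1, -92.8]
contact_force: [-0.1, 1.3, 0.6]
gripper_width: 0.0004
gripper_force: 0.0
(588, 760, 3)
-0.098 37 0.201 0.2285 0.0246
-0.086 59 0.2002 0.2288 0.0254
-0.074 65 0.2004 0.2267 0.0252
-0.062 47 0.2 0.2255 0.025
-0.05 58 0.1999 0.2243 0.0251
-0.038 46 0.202 0.2397 0.0255
-0.026 44 0.2012 0.2379 0.0253
-0.014 40 0.2014 0.2375 0.0248
-0.002 42 0.2008 0.2261 0.0255
0.01 32 0.2011 0.2346 0.025
0.022 24 0.2008 0.2349 0.0256
0.034 11 0.221 0.2396 0.026
plate z 0.014438542611179942
```

View pics/p6.png

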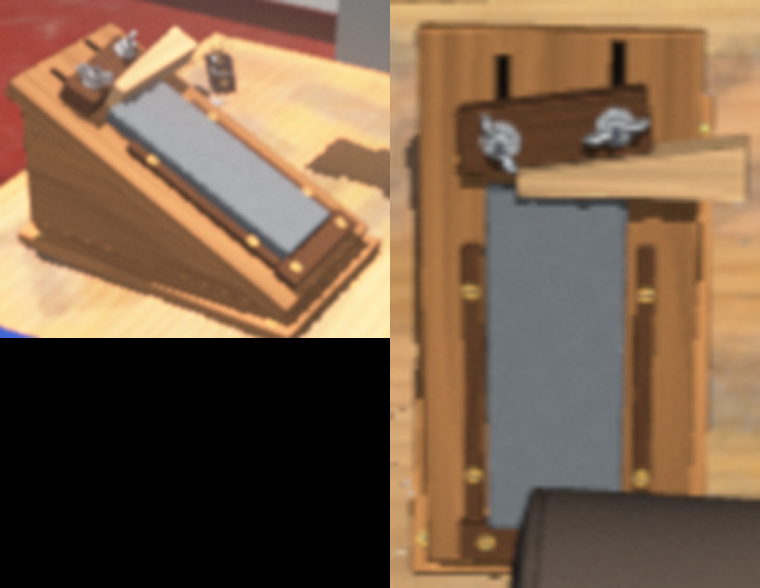

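The wedge lies flat and square: its straight face is at x ≈ 0.2005 along its whole length and its top is about 25 mm above the bed. The tip is at y ≈ 20 mm, the plate sits flat and square, and the arm is clear. Handing in.

```bash
python3 -c "
from plant import r
print(r.close_job())"
```

```text
the job is handed in; nothing more can be done
None
```

I slid the wedge in until it bound with its tip at about y = 20 mm, pressed it home with a push last measured at 23 N, let go and handed in the job at about 27 s; no verdict came back, and I could not measure the grip that remains on the plate.

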